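# Tap the contactor home against the hidden end stop

## Robot

A 6-joint arm with a two-finger parallel gripper is mounted at the origin on the work surface. World frame = base frame: x ahead of the robot, y to its left, z up, the work surface at z = 0. Lengths are in mm, angles in degrees, forces in N, time in s.
With the tool pointing down it reaches from about 400 to 925 mm from the base axis. Payload 12.5 kg.
Tool frame: the origin (TCP) lies at the very end of the fingers, on their centre line; the grasp point (between the pads) lies 19 mm behind it; z points along the fingers, y is the line along which they close (so a half turn about z gives the same grasp; the last joint's range is limited). The gripper opens to 95 mm and grips with 3 to 60 N. Pads are 20 mm wide; open, the fingers measure 119 mm over their backs; the gripper's body (75 mm by 180 mm) begins 59 mm behind the grasp point.
Start: joints at [-77.154, 28.126, 89.318, -0, 62.55, -6.05], TCP at [202.432, -591.327, 214.661] pointing down, gripper open.
Joint ranges: [-177.58, 177.58], [-47.91, 125.51], [2.72, 160], [-65.01, 245.01], [3.68, 167.84], [-153.87, 153.87]. Speed limits (degrees/s): [127.2, 127.2, 159.86, 180, 180, 180].

## Interface

Orientations are given as a 3x3 rotation matrix whose columns are the frame's x, y, z axes.
In Python, from bench import robot gives the robot as it stands.
- The arm moves only by the tool carry_out, never from a script. Its argument "rows" is a list of rows, each a list of 3 entries, a list of its own where there are three numbers: the shift along the tool's x, y, z in units of 40 mm (1.0 is 40 mm), then the turn, a rotation vector about the tool's x, y, z in rad, then the closure, from 0 (fully open) to 1 (shut). In form: [[[x, y, z], [rx, ry, rz], jaw], ...]. A call has 1 to 10 rows; each row is the pose to reach, as a shift and turn from the pose commanded when the call began, along the tool's axes at that moment; what a row does not reach only later rows make up. A row lasts 1/10 s, in which the tool goes at most 50 mm and 8.59 degrees, less where a joint would pass 70% of its speed; a pose out of reach is approached as far as the arm can. A call with a gripper value outside its range is refused whole. The fingers move at their own pace and stop on an object; the grip force is fixed at half the most. Time passes only in rows, so rows that repeat a pose let the fingers close. It gives the time, the measured TCP pose, the force, the opening and the grip force at its end, in the units of the state.
- robot.read_state(): the state, without advancing time (a new reading comes with each control period).
- robot.capture(name): name is "side" or "top" or "wrist"; returns (picture, depth): 400x640x3 uint8, red, green, blue; 400x640 float32, mm along the optical axis (not along the pixel's ray), 0 where there is no reading.
- robot.camera_model(name): a dict with "vertical_fov" (degrees; the focal length in pixels is half the picture's height over the tangent of half this angle, whatever the lens; pixels are square), "cx", "cy" (the principal point, pixels), "R" (3x3) and "t" (3): a world point X has camera coordinates R X + t; the wrist camera has in their place "tool_from_camera" (4x4, takes a point from camera to tool coordinates, whose origin is the TCP and whose axes are the flange's). Camera axes: x right, y down, z forward; pixel columns grow to the right and rows downward; lengths in mm; the calibration is good to about 2 mm. A picture is of the moment at which its call begins: read the wrist's pose just before it. camera_model takes no time and is no camera call.
- robot.close_job(): hands the job in; it is judged then, once.
Trained networks look in the newest picture that a camera, given by its name, has taken for a name from the list of things; names that differ only in an ending like _2 or _b are one class to them, and where a whole thing is asked for, a point or a joint stands for the part that bears it (a point fixed in the world has none). Each returns a list of dicts, best first, with "score" (0 to 1); they miss things now and then, are a little off and sometimes report something else, mostly with a low value. They report only what shows in the picture. A call takes as long as a camera call. They do not tell look-alikes from the thing itself.
- robot.regions_of(camera, thing): "pixels" (400x640 bool, what is visible of it) and "extent" ([centre column, centre row, width, height] in pixels, round what is visible of it).
The state is a dict: "time_s": time; "joint_positions": joint angles; "joint_vel": joint speeds; "joint_efforts": joint torques, N m; "eef_pos": TCP position; "tcp_rot": TCP orientation; "contact_force": force on the tool from outside, world axes, zero at the start; "moment": the same for the moment, N m; "opening": opening from 0.0 (shut) to 1.0 (fully open); "gripper_force": force on a finger pad.
Only numpy, scipy, OpenCV 4.12 (cv2) and the standard library are available. Lean on these libraries where they do the work, as an engineer would, in place of code of your own. Each camera call takes 0.05 s, during which the arm holds its last target. There are 200 camera calls.

## Task

Pick up the tapping bar and, pushing only with the bar, nudge the contactor along its rail into the hood, gently, in small steps, until it presses against the sprung end stop hidden inside; do not force the stop. Leave the contactor resting in contact with the stop's buffer, lay the bar flat back on its mat, and leave everything else where it is.

Things in the scene. Friction and masses are not known exactly. Their poses are not given: they have to be found in the camera images.
- plate: Aluminium mounting plate lying fixed on the bench, 160 (x) x 360 (y) x 6 mm, with a steel DIN rail, 35 mm wide, along its y axis through its centre; the rail's top is 13.5 mm above the bench. Origin: centre of the plate's underside. The hood stands at its +y end.
- hood: Grey sheet-metal hood fixed over the +y end of the rail, closed but for its mouth; 62 wide, 76 mm high above the bench, 120 mm deep. Origin and axes coincide with the plate's; mouth at y = +50 mm, end wall at y = +170 mm. Hidden inside is a sprung end stop, its face at an unknown place between y = +72 and +114 mm: the seated contactor's rear stands 5 to 50 mm out of the mouth.
- hood_mouth (a point): Centre of the hood's mouth, on the rail's axis, 36 mm above the bench; axes as the plate's. The hidden stop's rubber buffer is at this height. It gives along +y at 1.8 N per mm from first touch, for 6 mm, then is solid; over 13 N would drive the stop out of place. When the tool is slowly withdrawn the buffer stays in touch: the contactor's friction holds it.
- contactor: Grey and black contactor sitting loose on the rail before the hood, about 0.5 kg; slides along the rail with dry friction of 2 to 6 N. 45 (x) x 70 (y) x 50 mm high. Axes as the plate's. Origin: centre of its underside, on the rail's top. Its flat rear face (to push, towards -y) is 35 mm behind the origin and 40 mm high. Two short legs straddle the rail with 1 mm play each side.
- bar: Tapping bar, the tool: a straight aluminium bar with white plastic noses at both ends (both alike), 120 long (x) x 26 wide (y) x 30 mm high, 0.22 kg, lying flat on the mat. Origin: centre of its underside. Grip it across its 26 mm width at its middle and push with an end.
- mat: Black rubber tool mat fixed on the bench, 200 (x) x 160 (y) x 5 mm, origin at the centre of its underside. The tapping bar lies on its -y half, the screwdriver on its +y half.
- screwdriver: Bystander: screwdriver lying on the mat along the mat's x axis, 170 mm long; origin under its middle.
- bushing: Bystander: small brass ring, 26 mm across, 12 mm high, lying on the plate beside the rail.
- jar: Bystander: clear jar, 52 mm across, 70 mm high.
- breaker: Bystander: black circuit breaker, 55 x 60 x 59 mm.
- reel: Bystander: grey plastic reel lying flat, 90 mm across, 30 mm high.
- bin: Bystander: open blue parts bin, 100 x 140 x 50 mm.
- wrench: Bystander: wrench lying on the bench, 160 mm long.
There are look-alikes about, which are no part of the job. What is shaped like the bar but brown is not meant. What is shaped like the contactor but red is not meant.

How it is judged (in metres and radians):
On the way, in this order (a step that is already met when the one before it is completed fails the run):
1. the tapping bar is lifted off its mat (z of bar in the frame of mat above 0.025 m), for 0.1 s.
2. the bar pushes the contactor against the hidden stop: more than 1 N on both at once (contact force between contactor and bar above 1 N and contact force between contactor and hood above 1 N), for 0.1 s.
At the end, for the whole second after the job is handed in: The contactor sits upright on the rail (within 4 mm across, 4.5 mm in height, 0.06 rad), at rest and still touching the hidden sprung stop (more than 0.2 N between them); the bar lies flat and at rest on the mat, its middle over the mat (within 90 mm of the mat's centre along x, 75 mm along y) (contact force between contactor and hood above 0.2 N and linear speed of contactor below 0.01 m/s and angle between contactor's own z axis and vertical below 0.06 rad and angle between the y axis of contactor and the y axis of plate, either way round below 0.06 rad and z of contactor in the frame of plate between 0.01 and 0.018 m and x of contactor in the frame of plate between -0.004 and 0.004 m and x of bar in the frame of mat between -0.09 and 0.09 m and y of bar in the frame of mat between -0.075 and 0.075 m and z of bar in the frame of mat between 0.001 and 0.01 m and angle between bar's own z axis and vertical below 0.1 rad and linear speed of bar below 0.02 m/s).
It fails at once if the end stop or hood is loaded with more than 13 N by the contactor (contact force between contactor and hood above 13 N).
It fails at once if the robot itself (not the bar) touches the contactor (contact force between any of the fingers, the arm and contactor above 0.5 N).
It fails at once if a bystander is moved more than 20 mm (distance of any of screwdriver, bushing, jar, breaker, reel, bin, wrench from where it was at the start of the episode above 0.02 m).
It also fails if it takes over 69 s, if anything falls off the work surface, if the arm or the gripper's body presses on something with over 40 N, if the wrist force passes 120 N, or if a joint passes its speed limit or range.

## Working session

There is one attempt and no reset: what is moved stays moved. The work goes in short steps, Python scripts to look and compute and a tool call to move; the robot and the scene stay as the last step left them, time stands still between calls to the robot, and variables do not carry over. Pictures are saved under pics/ and viewed, at most 10 in all, crops included, and the job is handed in when it is done.

Besides the shell and the picture viewer there is one more tool, called after ">>>" as a command line: name --argument value ..., lists and objects as JSON in quotes. carry_out: Moves the arm, as the interface text tells. Its arguments: {"type":"object","properties":{"rows":{"type":"array"}},"required":["rows"]}

```bash
mkdir -p pics
cat > h.py <<'E'
import numpy as np, cv2
from bench import robot
def cloud(cam):
    s=robot.read_state(); img,d=robot.capture(cam); m=robot.camera_model(cam)
    f=200/np.tan(np.radians(m["vertical_fov"])/2)
    v,u=np.mgrid[0:400,0:640]; P=np.stack([(u-m["cx"])/f*d,(v-m["cy"])/f*d,d],-1).astype(float)
    if "R" in m: W=(P-np.array(m["t"]))@np.array(m["R"])
    else:
        T=np.array(m["tool_from_camera"]); W=(P@T[:3,:3].T+T[:3,3])@np.array(s["tcp_rot"]).T+np.array(s["eef_pos"])
    W[d<=0]=np.nan
    return img,W
def save(n,img): cv2.imwrite(f"pics/{n}.png",img[:,:,::-1])
def rect(W,mask,zmin=None,zmax=None):
    p=W[mask]; p=p[~np.isnan(p[:,0])]
    if zmin is not None: p=p[p[:,2]>zmin]
    if zmax is not None: p=p[p[:,2]<zmax]
    if len(p)<5: return None
    r=cv2.minAreaRect(p[:,:2].astype(np.float32))
    return np.round(r[0],1),np.round(r[1],1),round(r[2],1),np.round(np.percentile(p[:,2],[5,50,95]),1),len(p)
E
python3 - <<'E'
from h import *
print(robot.read_state())
for c in ["top","side"]:
    img,W=cloud(c); save(c+"0",img); np.save(c+".npy",W)
    for t in ["plate","hood","contactor","bar","mat","screwdriver","bushing"]:
        for r in robot.regions_of(c,t)[:3]:
            print(c,t,round(r["score"],2),np.round(r["extent"]),rect(W,r["pixels"]),img[r["pixels"]].mean(0).round())
E
```

```text
{'time_s': 0.0, 'joint_positions': array([-7.71538820e+01,  2.81645343e+01,  8.93477104e+01, -2.00370974e-03,
        6.25496858e+01, -6.05051815e+00]), 'joint_vel': array([ 0.03683709, -0.02050311,  0.03962754,  0.04200366,  0.01953579,
        0.12548114]), 'joint_efforts': array([-3.07533512e-03, -6.12650728e+01, -2.58185202e+01,  6.91750715e-02,
        4.82184766e-02, -8.04872047e-05]), 'eef_pos': array([ 202.37584734, -591.08977826,  214.07206935]), 'tcp_rot': array([[ 9.46099159e-01,  3.23876995e-01, -2.70574831e-04],
       [ 3.23877097e-01, -9.46098584e-01,  1.04693520e-03],
       [ 8.30877620e-05, -1.07813750e-03, -9.99999415e-01]]), 'contact_force': array([ 0.33721796, -0.6998805 ,  0.04850367]), 'moment': array([-0.0299947 ,  0.00108324, -0.01250948]), 'gripper_force': 0.0, 'opening': 0.9957894923139773}
top plate 0.84 [291. 202. 116.  80.] (array([575.5, 104.9]), array([166.5, 369.4]), 16.8, array([ 1.6,  8.1, 77.5]), 5197) [149. 150. 152.]
top hood 0.86 [257. 212.  48.  33.] (array([535. , 214.9]), array([ 74.8, 136. ]), 14.8, array([ 7.9, 75. , 80.6]), 1020) [ 99. 101
[... 1814 characters left out ...]
side bar 0.89 [434. 160.  27.  20.] (array([ 395.3, -518.7]), array([ 75.1, 122.7]), 60.6, array([ 1.3, 23.1, 32.8]), 367) [81. 54. 36.]
side bar 0.74 [389. 170.  37.  13.] (array([ 524.2, -389.9]), array([ 93.3, 121.1]), 83.1, array([ 6.7, 26.9, 37.3]), 418) [133. 132. 130.]
side bar 0.34 [213. 339.  45.  42.] (array([639.8, 464.5]), array([ 91.2, 107.1]), 10.7, array([ 4.6, 28.8, 32.5]), 1271) [102. 100. 102.]
side screwdriver 0.67 [397. 187.  26.  11.] (array([ 463.1, -285.6]), array([64.4, 97.7]), 86.8, array([ 5.3, 23.6, 31.9]), 228) [140.  39.  36.]
side bushing 0.39 [291. 250.   9.  11.] (array([626.8, 141.8]), array([21.7, 27.3]), 27.2, array([ 8.8, 15.8, 19.2]), 63) [137. 116.  71.]
```

View pictures.

Run:
```python
import cv2
a=cv2.imread("pics/top0.png")[90:330,200:540]; cv2.imwrite("pics/t1.png",cv2.resize(a,None,fx=2.3,fy=2.3,interpolation=cv2.INTER_CUBIC))
a=cv2.imread("pics/side0.png")[130:330,190:480]; cv2.imwrite("pics/s1.png",cv2.resize(a,None,fx=2.7,fy=2.7,interpolation=cv2.INTER_CUBIC))
```

```text
(no output)
```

View pics/t1.png

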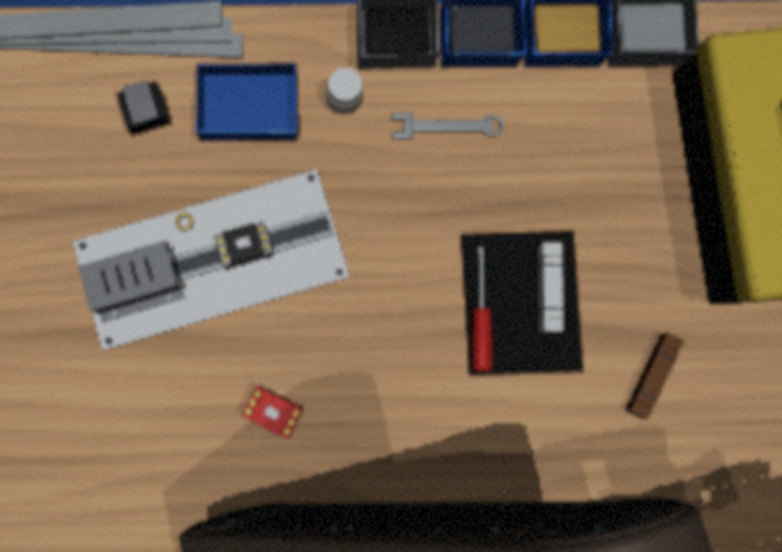

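View pics/s1.png

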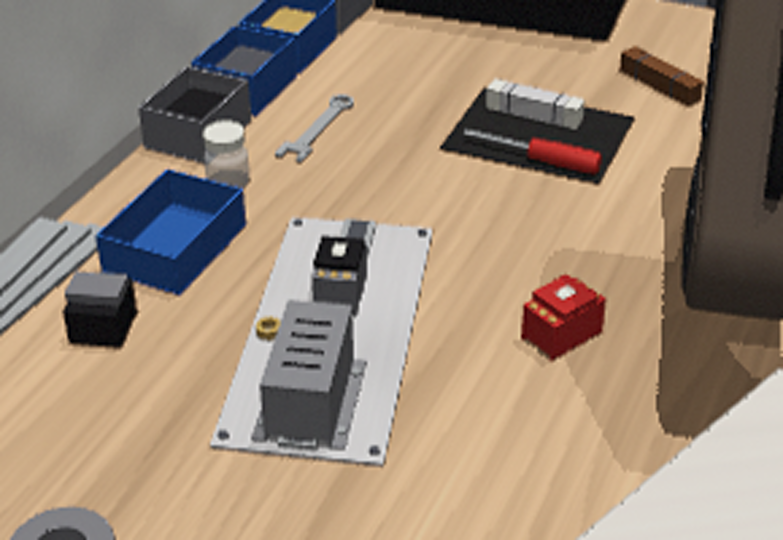

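```bash
cat >> h.py <<'E'
from scipy.spatial.transform import Rotation as Ro
def Rd(yaw):
    c,s=np.cos(np.radians(yaw)),np.sin(np.radians(yaw)); return np.array([[c,s,0],[s,-c,0],[0,0,-1.]])
def plan(xyz,yaw):
    s=robot.read_state(); R=np.array(s["tcp_rot"]); d=R.T@(np.array(xyz)-s["eef_pos"])
    r=Ro.from_matrix(R.T@Rd(yaw)).as_rotvec()
    print("row",np.round(d/40,3),np.round(r,4),"mm",np.round(np.linalg.norm(d)),"deg",np.round(np.degrees(np.linalg.norm(r)),1))
E
python3 -c "
from h import *
plan([515,-365,230],-5)"
```

```text
row [ 9.226 -2.823 -0.383] [ 1.000e-04 -0.000e+00  4.171e-01] mm 386.0 deg 23.9
```

>>> carry_out --rows '[[[9.22, -2.82, -0.38], [0, 0, 0.417], 0.4], [[9.22, -2.82, -0.38], [0, 0, 0.417], 0.4], [[9.22, -2.82, -0.38], [0, 0, 0.417], 0.4], [[9.22, -2.82, -0.38], [0, 0, 0.417], 0.4], [[9.22, -2.82, -0.38], [0, 0, 0.417], 0.4], [[9.22, -2.82, -0.38], [0, 0, 0.417], 0.4], [[9.22, -2.82, -0.38], [0, 0, 0.417], 0.4], [[9.22, -2.82, -0.38], [0, 0, 0.417], 0.4], [[9.22, -2.82, -0.38], [0, 0, 0.417], 0.4], [[9.22, -2.82, -0.38], [0, 0, 0.417], 0.4]]'

```text
time_s: 1.8
eef_pos: [515.2, -364.6, 229.7]
tcp_rot: [[0.996, -0.085, -0.0], [-0.085, -0.996, -0.0], [-0.0, 0.0, -1.0]]
contact_force: [0.4, -0.0, -0.7]
opening: 0.598
gripper_force: 0.0
```

Run:
```python
from h import *
s=robot.read_state();print(s["eef_pos"],s["opening"],s["contact_force"])
img,W=cloud("wrist"); save("w1",img)
for t in ["bar","mat","screwdriver"]:
    for r in robot.regions_of("wrist",t)[:2]:
        print(t,round(r["score"],2),np.round(r["extent"]),rect(W,r["pixels"]),rect(W,r["pixels"],30,45),img[r["pixels"]].mean(0).round())
```

```text
[ 515.18687328 -364.59355203  229.66435706] 0.597689409380885 [ 0.36950501 -0.04349785 -0.71091604]
bar 0.96 [434. 238.  60.  78.] (array([ 473.6, -479.6]), array([201.7,  99.2]), 24.5, array([ 3.8, 30.3, 32.2]), 2225) (array([ 413.3, -506.2]), array([ 26.5, 104.9]), 61.9, array([30.2, 31.2, 32.3]), 1189) [120.  69.  34.]
bar 0.62 [311. 158.  26. 106.] (array([ 522.6, -364.4]), array([ 29.7, 131.1]), 88.3, array([34.3, 36. , 37.2]), 2505) (array([ 528. , -364.7]), array([ 26.2, 120.3]), 88.5, array([34.7, 36. , 37.3]), 2425) [145. 142. 138.]
mat 0.69 [278. 167. 153. 168.] (array([ 507.9, -327.7]), array([203.5, 162. ]), 1.4, array([4.7, 6. , 7.3]), 16242) (array([ 528.1, -364.9]), array([ 25.2, 120.2]), 87.8, array([33. , 35.4, 36.7]), 31) [30. 27. 25.]
screwdriver 0.92 [237. 186.  30. 135.] (array([ 503.4, -269.8]), array([ 25.1, 159.8]), 89.1, array([19.9, 28. , 31.8]), 1395) (array([ 462.9, -268.9]), array([16.8, 70.6]), 89.3, array([30.1, 30.9, 32.5]), 424) [180.  55.  48.]
```

View pics/w1.png

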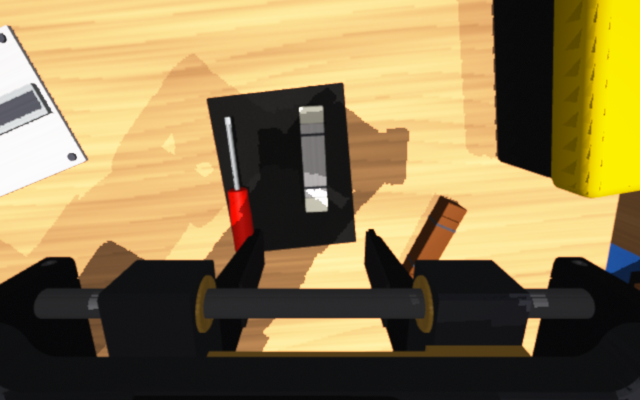

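```bash
python3 -c "
from h import *
plan([528,-364.7,60],-1.5)
plan([528,-364.7,9],-1.5)"
```

```text
row [ 0.349 -0.066  4.246] [ 0.0001  0.0001 -0.0627] mm 170.0 deg 3.6
row [ 0.349 -0.067  5.521] [ 0.0001  0.0001 -0.0627] mm 221.0 deg 3.6
```

>>> carry_out --rows '[[[0.349, -0.066, 1.2], [0, 0, -0.0627], 0.4], [[0.349, -0.066, 2.3], [0, 0, -0.0627], 0.4], [[0.349, -0.066, 3.4], [0, 0, -0.0627], 0.4], [[0.349, -0.066, 4.2], [0, 0, -0.0627], 0.4], [[0.349, -0.066, 4.8], [0, 0, -0.0627], 0.4], [[0.349, -0.066, 5.3], [0, 0, -0.0627], 0.4], [[0.349, -0.066, 5.52], [0, 0, -0.0627], 0.4], [[0.349, -0.066, 5.52], [0, 0, -0.0627], 0.4], [[0.349, -0.066, 5.52], [0, 0, -0.0627], 0.4], [[0.349, -0.066, 5.52], [0, 0, -0.0627], 0.4]]'

```text
time_s: 3.0
eef_pos: [529.3, -364.3, 10.3]
tcp_rot: [[1.0, -0.025, 0.001], [-0.025, -1.0, -0.001], [0.002, 0.001, -1.0]]
contact_force: [-0.2, 0.2, 0.2]
opening: 0.6
gripper_force: 0.0
```

>>> carry_out --rows '[[[0, 0, 0], [0, 0, 0], 1.0], [[0, 0, 0], [0, 0, 0], 1.0], [[0, 0, 0], [0, 0, 0], 1.0], [[0, 0, 0], [0, 0, 0], 1.0], [[0, 0, 0], [0, 0, 0], 1.0], [[0, 0, 0], [0, 0, 0], 1.0], [[0, 0, 0], [0, 0, 0], 1.0]]'

```text
time_s: 3.7
eef_pos: [529.1, -363.9, 9.2]
tcp_rot: [[1.0, -0.024, 0.0], [-0.024, -1.0, -0.0], [0.0, 0.0, -1.0]]
contact_force: [0.6, -0.8, 2.4]
opening: 0.27
gripper_force: 30.0
```

```bash
python3 -c "
from h import *
plan([529,-364,200],-1.4)
plan([633,-87,200],106.5)"
```

```text
row [-0.00e+00  4.00e-03 -4.77e+00] [ 0.0004 -0.0003 -0.    ] mm 191.0 deg 0.0
row [ 2.429 -6.982 -4.772] [ 5.0000e-04  1.0000e-04 -1.8832e+00] mm 352.0 deg 107.9
```

>>> carry_out --rows '[[[0, 0, -0.5], [0, 0, 0], 1.0], [[0, 0, -1.5], [0, 0, 0], 1.0], [[0, 0, -2.5], [0, 0, 0], 1.0], [[0, 0, -3.5], [0, 0, 0], 1.0], [[0.3, -1, -4.5], [0, 0, -0.15], 1.0], [[0.6, -2, -4.77], [0, 0, -0.3], 1.0], [[0.95, -3, -4.77], [0, 0, -0.45], 1.0], [[1.3, -4, -4.77], [0, 0, -0.6], 1.0], [[1.7, -5, -4.77], [0, 0, -0.75], 1.0], [[2.1, -6, -4.77], [0, 0, -0.9], 1.0]]'

```text
time_s: 4.7
eef_pos: [618.9, -124.0, 199.5]
tcp_rot: [[0.636, 0.772, -0.001], [0.772, -0.636, 0.0], [-0.0, -0.001, -1.0]]
contact_force: [0.0, -0.7, -1.2]
opening: 0.271
gripper_force: 30.0
```

```bash
python3 -c "
from h import *
plan([633,-87,200],106.5)"
```

```text
row [ 0.938 -0.317 -0.012] [-9.000e-04 -0.000e+00 -9.771e-01] mm 40.0 deg 56.0
```

>>> carry_out --rows '[[[0.2, -0.05, 0], [0, 0, -0.15], 1.0], [[0.4, -0.1, 0], [0, 0, -0.3], 1.0], [[0.6, -0.15, 0], [0, 0, -0.45], 1.0], [[0.8, -0.2, 0], [0, 0, -0.6], 1.0], [[0.93, -0.3, 0], [0, 0, -0.75], 1.0], [[0.93, -0.317, 0], [0, 0, -0.9], 1.0], [[0.93, -0.317, 0], [0, 0, -0.977], 1.0], [[0.93, -0.317, 0], [0, 0, -0.977], 1.0], [[0.93, -0.317, 0], [0, 0, -0.977], 1.0]]'

```text
time_s: 5.6
eef_pos: [632.7, -89.1, 199.5]
tcp_rot: [[-0.276, 0.961, -0.001], [0.961, 0.276, 0.0], [0.0, -0.001, -1.0]]
contact_force: [-0.6, 0.6, -2.4]
opening: 0.272
gripper_force: 30.0
```

Run:
```python
from h import *
s=robot.read_state();print(s["eef_pos"],s["opening"],s["contact_force"])
img,W=cloud("wrist"); save("w2",img); np.save("w2.npy",W)
for t in ["contactor","plate","hood","bar","bushing"]:
    for r in robot.regions_of("wrist",t)[:2]:
        np.save(f"m_{t}.npy",r["pixels"])
        print(t,round(r["score"],2),np.round(r["extent"]),rect(W,r["pixels"]),rect(W,r["pixels"],56,90),rect(W,r["pixels"],4,9),img[r["pixels"]].mean(0).round())
```

```text
[632.71776736 -89.12384831 199.47055662] 0.2718755316253379 [-0.60490121  0.57601186 -2.43655105]
contactor 0.62 [313.  31.  59.  61.] (array([593.5,  47.4]), array([49.1, 49.9]), 15.5, array([42.1, 63.9, 65.6]), 3230) (array([592.2,  45.4]), array([44.3, 41.9]), 17.6, array([62.4, 64.4, 65.8]), 2276) (array([606.6,  40.5]), array([68.9, 30.8]), 60.1, array([5.4, 7.1, 7.8]), 12) [117. 114. 104.]
contactor 0.56 [62. 23. 98. 40.] (array([349.5,  -7.7]), array([94.3, 36.2]), 19.6, array([ 4.1, 38.9, 56.2]), 2475) (array([367.5,  -2.8]), array([28.3, 13. ]), 15.9, array([56. , 56.5, 57.4]), 163) (array([376.6,   1.6]), array([50.2,  2.4]), 63.6, array([4.2, 6.1, 8.7]), 117) [92. 16.  9.]
plate 0.71 [315.  78. 163. 157.] (array([603.5,   5.3]), array([164.2, 154.7]), 16.1, array([ 5.7,  7.1, 15. ]), 19569) (array([571. ,  39.1]), array([ 0.8, 19.3]), 17.4, array([62.3, 63.6, 65.3]), 14) (array([603.4,   6.2]), array([160.7, 152.7]), 16.0, array([5.7, 7. , 8.3]), 16668) [220. 218. 218.]
plate 0.43 [138. 303.  90. 106.] (array([ 480.8, -232.1]), array([378.3, 129.3]), 75.0, array([4.9, 6.3, 7.6]), 3611) None (array([ 459.9, -330.3]), array([ 99.8, 161.9]), 1.8, array([5.1, 6.3, 7.5]), 3488) [36. 32. 29.]
bar 0.75 [314. 245.  58. 207.] (array([ 649.2, -170.5]), array([ 64.6, 289.7]), 5.8, array([224.7, 226.2, 227.2]), 9786) None (array([649.2, -47.5]), array([0.5, 9.7]), 52.5, array([7. , 7.5, 7.9]), 5) [121. 118. 114.]
```

View pics/w2.png

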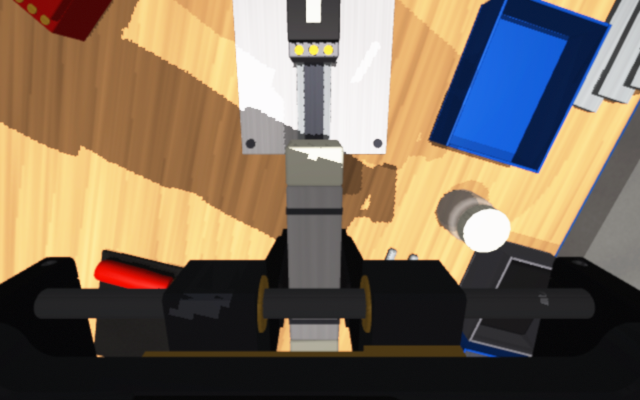

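Run:
```python
from h import *
W=np.load("w2.npy"); P=W.reshape(-1,3); P=P[~np.isnan(P[:,0])]
pm=np.load("m_bar.npy"); 
print("yaw est")
a=np.radians(16.1)
ex=np.array([np.cos(a),np.sin(a)]); ey=np.array([-np.sin(a),np.cos(a)])
def fr(p,o=(576,105)): q=p[:,:2]-np.array(o); return np.c_[q@ex,q@ey,p[:,2]]
Q=fr(P); m=(abs(Q[:,0])<95)&(Q[:,1]<-20)&(Q[:,1]>-185)
Q=Q[m]
pl=Q[(Q[:,2]>4)&(Q[:,2]<9)]
for y in range(-170,-90,15):
    s=pl[abs(pl[:,1]-y)<4]; r=Q[(abs(Q[:,1]-y)<4)&(Q[:,2]>12)&(Q[:,2]<17)&(abs(Q[:,0])<30)]
    print(y,"plate x",s[:,0].min().round(1),s[:,0].max().round(1),"rail",np.round(np.percentile(r[:,0],[1,99]),1) if len(r)>20 else None)
print("plate ymin",np.percentile(pl[:,1],.2))
c=Q[(Q[:,2]>48)&(Q[:,2]<70)&(Q[:,1]>-110)]
print("contactor rear",np.percentile(c[:,1],[0.5,2]),"x",np.percentile(c[:,0],[1,99]), "top z",np.median(c[:,2]))
b=P[(P[:,2]>195)&(P[:,2]<240)]; Qb=fr(b); 
s=Qb[(Qb[:,2]>220)&(Qb[:,2]<230)&(abs(Qb[:,0])<30)&(Qb[:,1]>-260)]
print("bar y",np.percentile(s[:,1],[.5,50,99.5]),"z",np.median(s[:,2]))
for y in range(-200,-135,10):
    t=s[abs(s[:,1]-y)<4]
    if len(t)>10: print(y,np.percentile(t[:,0],[2,98]).round(1))
st=robot.read_state(); print(fr(np.array([st["eef_pos"]])))
```

```text
yaw est
-170 plate x -81.0 78.6 rail None
-155 plate x -80.5 78.9 rail [-18.5  15.9]
-140 plate x -80.8 79.2 rail [-18.3  15.7]
-125 plate x -80.7 78.6 rail [-18.   15.5]
-110 plate x -80.7 78.3 rail [-17.7  15.4]
-95 plate x -80.7 78.6 rail [-18.5  16.1]
plate ymin -178.5598807458658
contactor rear [-84.50597047 -84.14592679] x [-23.15863142  20.90258384] top z 64.0453086160914
bar y [-249.19118922 -181.73546521 -141.03271546] z 226.2465916647816
-200 [-13.   12.3]
-190 [-19.9  19.1]
-180 [-12.5  11.8]
-170 [-12.7  12.1]
-160 [-12.5  11.8]
-150 [-12.7  12.1]
-140 [-12.4  11.9]
[[   0.78239345 -202.40045652  199.79930186]]
```

>>> carry_out --rows '[[[0.1, -0.02, 1.0], [0, 0, 0], 1.0], [[0.2, -0.03, 2.0], [0, 0, 0], 1.0], [[0.4, -0.03, 3.0], [0, 0, 0], 1.0], [[0.6, -0.03, 3.8], [0, 0, 0], 1.0], [[0.8, -0.03, 4.2], [0, 0, 0], 1.0], [[0.9, -0.03, 4.36], [0, 0, 0], 1.0], [[1.0, -0.03, 4.36], [0, 0, 0], 1.0], [[1.0, -0.03, 4.36], [0, 0, 0], 1.0], [[1.0, -0.03, 4.36], [0, 0, 0], 1.0], [[1.0, -0.03, 4.36], [0, 0, 0], 1.0]]'

```text
time_s: 6.9
eef_pos: [621.2, -51.5, 26.4]
tcp_rot: [[-0.278, 0.961, 0.002], [0.961, 0.278, -0.0], [-0.001, 0.001, -1.0]]
contact_force: [-0.2, 0.1, -1.9]
opening: 0.275
gripper_force: 30.0
```

```bash
cat >> h.py <<'E'
_a=np.radians(16.1); EX=np.array([np.cos(_a),np.sin(_a),0]); EY=np.array([-np.sin(_a),np.cos(_a),0]); O=np.array([576,105,0])
def st():
    s=robot.read_state(); p=s["eef_pos"]-O; f=s["contact_force"]
    print("t",s["time_s"],"plate xyz",np.round([p@EX,p@EY,p[2]],2),"F along",round(f@EY,2),"across",round(f@EX,2),"z",round(f[2],2))
E
python3 - <<'E'
from h import *
st()
img,W=cloud("wrist"); st(); save("w3",img)
for c in ["side","top"]:
    img,W=cloud(c); save(c+"3",img)
a=cv2.imread("pics/side3.png")[190:310,240:400]; cv2.imwrite("pics/s3.png",cv2.resize(a,None,fx=4.5,fy=4.5))
E
```

```text
t 6.9 plate xyz [-1.0000e-02 -1.6289e+02  2.6410e+01] F along 0.14 across -0.2 z -1.93
t 6.95 plate xyz [-1.1000e-01 -1.6282e+02  2.6240e+01] F along 0.59 across -0.28 z -1.69
```

View pics/s3.png

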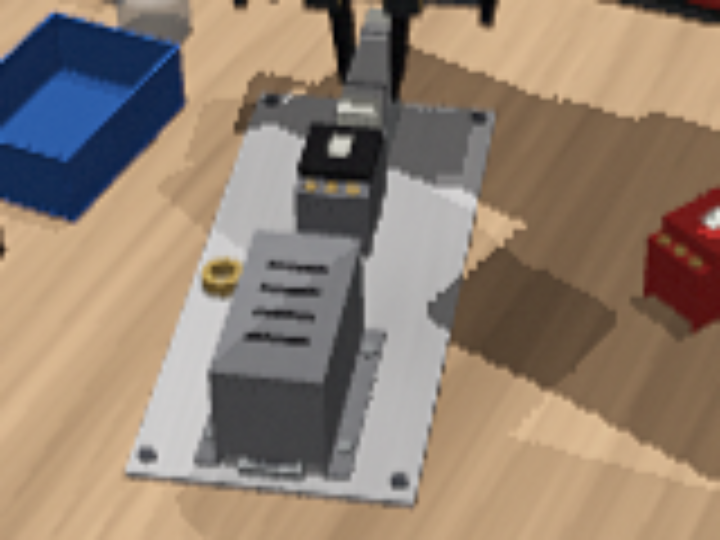

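>>> carry_out --rows '[[[0.08, 0, 0], [0, 0, 0], 1.0], [[0.16, 0, 0], [0, 0, 0], 1.0], [[0.24, 0, 0], [0, 0, 0], 1.0], [[0.3, 0, 0], [0, 0, 0], 1.0], [[0.36, 0, 0], [0, 0, 0], 1.0], [[0.42, 0, 0], [0, 0, 0], 1.0], [[0.48, 0, 0], [0, 0, 0], 1.0], [[0.54, 0, 0], [0, 0, 0], 1.0], [[0.6, 0, 0], [0, 0, 0], 1.0], [[0.66, 0, 0], [0, 0, 0], 1.0]]'

```text
time_s: 8.05
eef_pos: [613.3, -25.7, 25.4]
tcp_rot: [[-0.278, 0.961, 0.0], [0.961, 0.278, -0.0], [-0.0, 0.0, -1.0]]
contact_force: [0.8, -2.1, -2.7]
opening: 0.273
gripper_force: 30.0
```

```bash
python3 -c "
from h import *
st()"
```

```text
t 8.05 plate xyz [  -0.4  -135.93   25.42] F along -2.3 across 0.2 z -2.7
```

>>> carry_out --rows '[[[0.08, 0, 0], [0, 0, 0], 1.0], [[0.16, 0, 0], [0, 0, 0], 1.0], [[0.24, 0, 0], [0, 0, 0], 1.0], [[0.32, 0, 0], [0, 0, 0], 1.0], [[0.4, 0, 0], [0, 0, 0], 1.0], [[0.48, 0, 0], [0, 0, 0], 1.0], [[0.56, 0, 0], [0, 0, 0], 1.0], [[0.64, 0, 0], [0, 0, 0], 1.0], [[0.72, 0, 0], [0, 0, 0], 1.0], [[0.8, 0, 0], [0, 0, 0], 1.0]]'

```text
time_s: 9.05
eef_pos: [604.3, 5.2, 25.4]
tcp_rot: [[-0.278, 0.961, -0.0], [0.961, 0.278, -0.0], [-0.0, -0.0, -1.0]]
contact_force: [0.8, -2.6, -2.4]
opening: 0.267
gripper_force: 30.0
```

>>> carry_out --rows '[[[0.08, 0, 0], [0, 0, 0], 1.0], [[0.16, 0, 0], [0, 0, 0], 1.0], [[0.24, 0, 0], [0, 0, 0], 1.0], [[0.32, 0, 0], [0, 0, 0], 1.0], [[0.4, 0, 0], [0, 0, 0], 1.0], [[0.46, 0, 0], [0, 0, 0], 1.0], [[0.52, 0, 0], [0, 0, 0], 1.0], [[0.58, 0, 0], [0, 0, 0], 1.0], [[0.64, 0, 0], [0, 0, 0], 1.0], [[0.7, 0, 0], [0, 0, 0], 1.0]]'

```text
time_s: 10.05
eef_pos: [596.6, 32.0, 25.4]
tcp_rot: [[-0.278, 0.961, -0.0], [0.961, 0.278, -0.0], [-0.0, -0.0, -1.0]]
contact_force: [0.6, -2.5, -3.3]
opening: 0.272
gripper_force: 30.0
```

```bash
python3 -c "
from h import *
st()
img,W=cloud('wrist'); np.save('w4.npy',W); st()
P=W.reshape(-1,3);P=P[~np.isnan(P[:,0])]-O
Q=np.c_[P@EX,P@EY,P[:,2]]
for lo,hi in [(46,52),(58,68),(70,82)]:
    c=Q[(Q[:,2]>lo)&(Q[:,2]<hi)&(abs(Q[:,0])<35)&(Q[:,1]>-60)&(Q[:,1]<80)]
    if len(c)>20: print(lo,len(c),np.percentile(c[:,1],[1,99]).round(1),np.percentile(c[:,0],[2,98]).round(1))
"
```

```text
t 10.05 plate xyz [ -0.47 -75.81  25.4 ] F along -2.55 across -0.12 z -3.34
t 10.1 plate xyz [ -0.51 -75.48  25.4 ] F along -0.86 across 0.03 z -2.79
46 2179 [-59.4 -15.2] [-14.2  11.1]
58 14334 [-2.1 39.1] [-22.3  20.4]
```

>>> carry_out --rows '[[[0.05, 0, 0], [0, 0, 0], 1.0], [[0.1, 0, 0], [0, 0, 0], 1.0], [[0.15, 0, 0], [0, 0, 0], 1.0], [[0.2, 0, 0], [0, 0, 0], 1.0], [[0.24, 0, 0], [0, 0, 0], 1.0], [[0.28, 0, 0], [0, 0, 0], 1.0], [[0.31, 0, 0], [0, 0, 0], 1.0]]'

```text
time_s: 10.8
eef_pos: [593.1, 43.9, 25.4]
tcp_rot: [[-0.278, 0.961, 0.0], [0.961, 0.278, -0.0], [-0.0, 0.0, -1.0]]
contact_force: [1.6, -2.6, -2.5]
opening: 0.273
gripper_force: 30.0
```

>>> carry_out --rows '[[[0.015, 0, 0], [0, 0, 0], 1.0], [[0.03, 0, 0], [0, 0, 0], 1.0], [[0.045, 0, 0], [0, 0, 0], 1.0], [[0.06, 0, 0], [0, 0, 0], 1.0], [[0.075, 0, 0], [0, 0, 0], 1.0]]'

```text
time_s: 11.3
eef_pos: [592.3, 46.7, 25.4]
tcp_rot: [[-0.278, 0.961, -0.0], [0.961, 0.278, -0.0], [-0.0, -0.0, -1.0]]
contact_force: [0.4, -3.6, -2.8]
opening: 0.274
gripper_force: 30.0
```

>>> carry_out --rows '[[[0.02, 0, 0], [0, 0, 0], 1.0], [[0.04, 0, 0], [0, 0, 0], 1.0], [[0.055, 0, 0], [0, 0, 0], 1.0], [[0.07, 0, 0], [0, 0, 0], 1.0], [[0.085, 0, 0], [0, 0, 0], 1.0]]'

```text
time_s: 11.8
eef_pos: [591.4, 50.0, 25.4]
tcp_rot: [[-0.278, 0.961, 0.0], [0.961, 0.278, -0.0], [-0.0, -0.0, -1.0]]
contact_force: [0.8, -3.8, -1.9]
opening: 0.272
gripper_force: 30.0
```

>>> carry_out --rows '[[[0.015, 0, 0], [0, 0, 0], 1.0], [[0.03, 0, 0], [0, 0, 0], 1.0], [[0.045, 0, 0], [0, 0, 0], 1.0], [[0.06, 0, 0], [0, 0, 0], 1.0], [[0.07, 0, 0], [0, 0, 0], 1.0]]'

```text
time_s: 12.3
eef_pos: [590.6, 52.7, 25.4]
tcp_rot: [[-0.278, 0.961, -0.0], [0.961, 0.278, -0.0], [-0.0, -0.0, -1.0]]
contact_force: [0.8, -2.5, -2.2]
opening: 0.267
gripper_force: 30.0
```

>>> carry_out --rows '[[[0.02, 0, 0], [0, 0, 0], 1.0], [[0.04, 0, 0], [0, 0, 0], 1.0], [[0.055, 0, 0], [0, 0, 0], 1.0], [[0.07, 0, 0], [0, 0, 0], 1.0], [[0.085, 0, 0], [0, 0, 0], 1.0]]'

```text
time_s: 12.8
eef_pos: [589.7, 55.9, 25.4]
tcp_rot: [[-0.278, 0.961, 0.0], [0.961, 0.278, -0.0], [-0.0, 0.0, -1.0]]
contact_force: [0.3, -2.8, -1.5]
opening: 0.272
gripper_force: 30.0
```

>>> carry_out --rows '[[[0.02, 0, 0], [0, 0, 0], 1.0], [[0.04, 0, 0], [0, 0, 0], 1.0], [[0.055, 0, 0], [0, 0, 0], 1.0], [[0.07, 0, 0], [0, 0, 0], 1.0], [[0.085, 0, 0], [0, 0, 0], 1.0]]'

```text
time_s: 13.3
eef_pos: [588.7, 59.2, 25.4]
tcp_rot: [[-0.278, 0.961, 0.0], [0.961, 0.278, -0.0], [-0.0, -0.0, -1.0]]
contact_force: [-0.1, -2.5, -2.2]
opening: 0.274
gripper_force: 30.0
```

>>> carry_out --rows '[[[0.02, 0, 0], [0, 0, 0], 1.0], [[0.04, 0, 0], [0, 0, 0], 1.0], [[0.055, 0, 0], [0, 0, 0], 1.0], [[0.07, 0, 0], [0, 0, 0], 1.0], [[0.085, 0, 0], [0, 0, 0], 1.0]]'

```text
time_s: 13.8
eef_pos: [587.8, 62.5, 25.4]
tcp_rot: [[-0.278, 0.961, 0.0], [0.961, 0.278, -0.0], [-0.0, 0.0, -1.0]]
contact_force: [-0.1, -2.1, -1.7]
opening: 0.268
gripper_force: 30.0
```

>>> carry_out --rows '[[[0.02, 0, 0], [0, 0, 0], 1.0], [[0.04, 0, 0], [0, 0, 0], 1.0], [[0.055, 0, 0], [0, 0, 0], 1.0], [[0.07, 0, 0], [0, 0, 0], 1.0], [[0.085, 0, 0], [0, 0, 0], 1.0]]'

```text
time_s: 14.3
eef_pos: [586.8, 65.7, 25.4]
tcp_rot: [[-0.278, 0.961, 0.0], [0.961, 0.278, -0.0], [-0.0, -0.0, -1.0]]
contact_force: [1.4, -3.3, -2.2]
opening: 0.272
gripper_force: 30.0
```

>>> carry_out --rows '[[[0.015, 0, 0], [0, 0, 0], 1.0], [[0.03, 0, 0], [0, 0, 0], 1.0], [[0.045, 0, 0], [0, 0, 0], 1.0], [[0.06, 0, 0], [0, 0, 0], 1.0]]'

```text
time_s: 14.7
eef_pos: [586.2, 68.0, 25.4]
tcp_rot: [[-0.278, 0.961, 0.0], [0.961, 0.278, -0.0], [-0.0, 0.0, -1.0]]
contact_force: [0.4, -3.0, -1.8]
opening: 0.271
gripper_force: 30.0
```

>>> carry_out --rows '[[[0.02, 0, 0], [0, 0, 0], 1.0], [[0.04, 0, 0], [0, 0, 0], 1.0], [[0.055, 0, 0], [0, 0, 0], 1.0], [[0.07, 0, 0], [0, 0, 0], 1.0], [[0.08, 0, 0], [0, 0, 0], 1.0]]'

```text
time_s: 15.2
eef_pos: [585.3, 71.1, 25.4]
tcp_rot: [[-0.278, 0.961, 0.0], [0.961, 0.278, -0.0], [-0.0, 0.0, -1.0]]
contact_force: [1.1, -2.8, -2.0]
opening: 0.274
gripper_force: 30.0
```

>>> carry_out --rows '[[[0.02, 0, 0], [0, 0, 0], 1.0], [[0.04, 0, 0], [0, 0, 0], 1.0], [[0.055, 0, 0], [0, 0, 0], 1.0], [[0.07, 0, 0], [0, 0, 0], 1.0], [[0.08, 0, 0], [0, 0, 0], 1.0]]'

```text
time_s: 15.7
eef_pos: [584.4, 74.2, 25.4]
tcp_rot: [[-0.278, 0.961, 0.0], [0.961, 0.278, -0.0], [-0.0, 0.0, -1.0]]
contact_force: [1.0, -2.6, -2.5]
opening: 0.27
gripper_force: 30.0
```

>>> carry_out --rows '[[[0.02, 0, 0], [0, 0, 0], 1.0], [[0.04, 0, 0], [0, 0, 0], 1.0], [[0.055, 0, 0], [0, 0, 0], 1.0], [[0.07, 0, 0], [0, 0, 0], 1.0], [[0.08, 0, 0], [0, 0, 0], 1.0]]'

```text
time_s: 16.2
eef_pos: [583.5, 77.3, 25.4]
tcp_rot: [[-0.278, 0.961, 0.0], [0.961, 0.278, -0.0], [-0.0, -0.0, -1.0]]
contact_force: [1.6, -2.3, -1.4]
opening: 0.272
gripper_force: 30.0
```

>>> carry_out --rows '[[[0.02, 0, 0], [0, 0, 0], 1.0], [[0.04, 0, 0], [0, 0, 0], 1.0], [[0.055, 0, 0], [0, 0, 0], 1.0], [[0.07, 0, 0], [0, 0, 0], 1.0], [[0.08, 0, 0], [0, 0, 0], 1.0]]'

```text
time_s: 16.7
eef_pos: [582.6, 80.3, 25.4]
tcp_rot: [[-0.278, 0.961, 0.0], [0.961, 0.278, -0.0], [-0.0, -0.0, -1.0]]
contact_force: [0.6, -3.7, -1.0]
opening: 0.273
gripper_force: 30.0
```

>>> carry_out --rows '[[[0.015, 0, 0], [0, 0, 0], 1.0], [[0.03, 0, 0], [0, 0, 0], 1.0], [[0.045, 0, 0], [0, 0, 0], 1.0], [[0.055, 0, 0], [0, 0, 0], 1.0]]'

```text
time_s: 17.1
eef_pos: [582.0, 82.5, 25.4]
tcp_rot: [[-0.278, 0.961, 0.0], [0.961, 0.278, -0.0], [-0.0, 0.0, -1.0]]
contact_force: [0.3, -3.0, -1.5]
opening: 0.271
gripper_force: 30.0
```

>>> carry_out --rows '[[[0.02, 0, 0], [0, 0, 0], 1.0], [[0.04, 0, 0], [0, 0, 0], 1.0], [[0.055, 0, 0], [0, 0, 0], 1.0], [[0.07, 0, 0], [0, 0, 0], 1.0], [[0.08, 0, 0], [0, 0, 0], 1.0]]'

```text
time_s: 17.6
eef_pos: [581.2, 85.2, 25.4]
tcp_rot: [[-0.278, 0.961, 0.0], [0.961, 0.278, -0.0], [-0.0, 0.0, -1.0]]
contact_force: [1.7, -6.5, -1.6]
opening: 0.274
gripper_force: 30.0
```

>>> carry_out --rows '[[[0.005, 0, 0], [0, 0, 0], 1.0], [[0.01, 0, 0], [0, 0, 0], 1.0], [[0.01, 0, 0], [0, 0, 0], 1.0]]'

```text
time_s: 17.9
eef_pos: [581.2, 85.5, 25.4]
tcp_rot: [[-0.278, 0.961, 0.0], [0.961, 0.278, -0.0], [-0.001, 0.0, -1.0]]
contact_force: [1.2, -5.1, -2.3]
opening: 0.272
gripper_force: 30.0
```

```bash
python3 -c "
from h import *
st()
img,W=cloud('side'); save('side5',img); st()"
```

```text
t 17.9 plate xyz [ -0.41 -20.15  25.43] F along -5.25 across -0.32 z -2.28
t 17.95 plate xyz [ -0.41 -20.13  25.45] F along -6.91 across -0.7 z -2.1
```

>>> carry_out --rows '[[[0.01, 0, 0], [0, 0, 0], 1.0], [[0.02, 0, 0], [0, 0, 0], 1.0], [[0.02, 0, 0], [0, 0, 0], 1.0]]'

```text
time_s: 18.25
eef_pos: [581.0, 86.2, 25.4]
tcp_rot: [[-0.278, 0.961, 0.0], [0.961, 0.278, -0.001], [-0.001, 0.0, -1.0]]
contact_force: [1.8, -6.7, -1.9]
opening: 0.273
gripper_force: 30.0
```

>>> carry_out --rows '[[[-0.01, 0, 0], [0, 0, 0], 1.0], [[-0.02, 0, 0], [0, 0, 0], 1.0], [[-0.03, 0, 0], [0, 0, 0], 1.0], [[-0.04, 0, 0], [0, 0, 0], 1.0], [[-0.05, 0, 0], [0, 0, 0], 1.0], [[-0.06, 0, 0], [0, 0, 0], 1.0], [[-0.07, 0, 0], [0, 0, 0], 1.0], [[-0.08, 0, 0], [0, 0, 0], 1.0], [[-0.09, 0, 0], [0, 0, 0], 1.0], [[-0.1, 0, 0], [0, 0, 0], 1.0]]'

```text
time_s: 19.25
eef_pos: [581.9, 82.8, 25.4]
tcp_rot: [[-0.278, 0.961, -0.0], [0.961, 0.278, -0.0], [-0.0, -0.0, -1.0]]
contact_force: [1.0, 0.7, -1.9]
opening: 0.27
gripper_force: 30.0
```

>>> carry_out --rows '[[[-0.01, 0, 0], [0, 0, 0], 1.0], [[-0.02, 0, 0], [0, 0, 0], 1.0], [[-0.03, 0, 0], [0, 0, 0], 1.0], [[-0.05, 0, 0], [0, 0, 0], 1.0], [[-0.07, 0, 0], [0, 0, 0], 1.0], [[-0.1, 0, 0], [0, 0, 0], 1.0], [[-0.15, 0, 0], [0, 0, 0], 1.0], [[-0.25, 0, 0], [0, 0, 0], 1.0], [[-0.5, 0, 0], [0, 0, 0], 1.0], [[-0.9, 0, 0], [0, 0, 0], 1.0]]'

```text
time_s: 20.25
eef_pos: [592.1, 47.7, 25.4]
tcp_rot: [[-0.279, 0.96, -0.0], [0.96, 0.279, -0.0], [-0.0, -0.0, -1.0]]
contact_force: [-0.5, 0.4, -1.7]
opening: 0.272
gripper_force: 30.0
```

>>> carry_out --rows '[[[-0.6, 0, -0.6], [0, 0, 0], 1.0], [[-1.2, 0, -1.5], [0, 0, 0], 1.0], [[-2, 0, -2.5], [0, 0, 0], 1.0], [[-2.8, 0, -3.5], [0, 0, 0], 1.0], [[-3, 0, -4.36], [0, 0, 0], 1.0], [[-3, 0, -4.36], [0, 0, 0], 1.0], [[-3, 0, -4.36], [0, 0, 0], 1.0]]'

```text
time_s: 20.95
eef_pos: [625.1, -68.2, 200.0]
tcp_rot: [[-0.277, 0.961, 0.001], [0.961, 0.277, -0.0], [-0.0, 0.001, -1.0]]
contact_force: [-0.3, 0.7, -3.4]
opening: 0.272
gripper_force: 30.0
```

Run:
```python
from h import *
st()
img,W=cloud('wrist'); save('w6',img)
P=W.reshape(-1,3);P=P[~np.isnan(P[:,0])]-O
Q=np.c_[P@EX,P@EY,P[:,2]]
for lo,hi in [(46,52),(58,68),(70,82)]:
    c=Q[(Q[:,2]>lo)&(Q[:,2]<hi)&(abs(Q[:,0])<35)&(Q[:,1]>-60)&(Q[:,1]<80)]
    if len(c)>20: print(lo,len(c),np.percentile(c[:,1],[1,99]).round(1),np.percentile(c[:,0],[2,98]).round(1))
img,W=cloud('side'); save('side6',img)
a=cv2.imread("pics/side6.png")[190:310,240:400]; cv2.imwrite("pics/s6.png",cv2.resize(a,None,fx=4.5,fy=4.5))
plan([529,-364,150],-1.4); plan([529,-364,10.5],-1.4)
```

```text
t 20.95 plate xyz [  -0.88 -180.02  199.98] F along 0.75 across -0.07 z -3.36
row [-6.467 -4.353  1.211] [-2.5000e-03  1.3000e-03  1.8768e+00] mm 316.0 deg 107.5
row [-6.471 -4.345  4.699] [-2.5000e-03  1.3000e-03  1.8768e+00] mm 364.0 deg 107.5
```

View pics/s6.png

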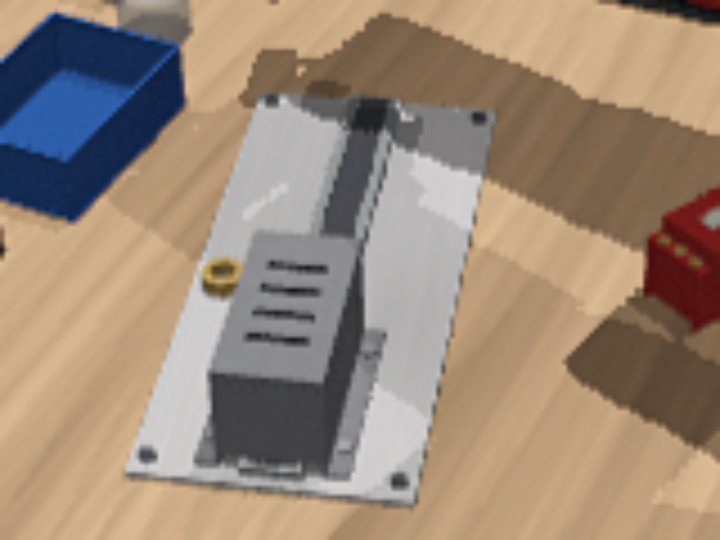

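>>> carry_out --rows '[[[-0.65, -0.45, 0], [0, 0, 0.149], 1.0], [[-1.3, -0.9, 0], [0, 0, 0.298], 1.0], [[-1.95, -1.35, 0], [0, 0, 0.447], 1.0], [[-2.6, -1.8, 0], [0, 0, 0.596], 1.0], [[-3.25, -2.25, 0], [0, 0, 0.745], 1.0], [[-3.9, -2.7, 0], [0, 0, 0.894], 1.0], [[-4.55, -3.1, 0], [0, 0, 1.043], 1.0], [[-5.2, -3.5, 0], [0, 0, 1.192], 1.0], [[-5.8, -3.9, 0], [0, 0, 1.341], 1.0], [[-6.3, -4.25, 0], [0, 0, 1.49], 1.0]]'

```text
time_s: 22.05
eef_pos: [531.2, -357.1, 198.0]
tcp_rot: [[0.937, 0.349, -0.002], [0.349, -0.937, 0.002], [-0.002, -0.002, -1.0]]
contact_force: [-0.1, 0.5, -2.8]
opening: 0.271
gripper_force: 30.0
```

```bash
python3 -c "
from h import *
plan([529,-364,200],-1.4);plan([529,-364,9.8],-1.4)"
```

```text
row [-0.112  0.143 -0.05 ] [-0.0021  0.0019  0.3811] mm 8.0 deg 21.8
row [-0.104  0.154  4.705] [-0.0021  0.0019  0.3811] mm 188.0 deg 21.8
```

>>> carry_out --rows '[[[-0.11, 0.15, 0], [0, 0, 0.14], 1.0], [[-0.11, 0.15, 0.5], [0, 0, 0.28], 1.0], [[-0.11, 0.15, 1.3], [0, 0, 0.381], 1.0], [[-0.11, 0.15, 2.2], [0, 0, 0.381], 1.0], [[-0.11, 0.15, 3.1], [0, 0, 0.381], 1.0], [[-0.11, 0.15, 3.7], [0, 0, 0.381], 1.0], [[-0.11, 0.15, 4.1], [0, 0, 0.381], 1.0], [[-0.11, 0.15, 4.3], [0, 0, 0.381], 1.0], [[-0.11, 0.15, 4.4], [0, 0, 0.381], 1.0], [[-0.11, 0.15, 4.4], [0, 0, 0.381], 1.0]]'

```text
time_s: 23.05
eef_pos: [530.2, -363.6, 24.0]
tcp_rot: [[1.0, -0.018, 0.0], [-0.018, -1.0, -0.0], [0.0, 0.0, -1.0]]
contact_force: [-1.0, 0.5, -1.2]
opening: 0.271
gripper_force: 30.0
```

```bash
python3 -c "
from h import *
s=robot.read_state();print(s['eef_pos'],s['contact_force'])
plan([529,-364,9.8],-1.4)"
```

```text
[ 530.21811674 -363.6112753    24.04737594] [-0.96027262  0.49393607 -1.24467084]
row [-0.03   0.01   0.356] [ 0.0003 -0.0003  0.0061] mm 14.0 deg 0.4
```

>>> carry_out --rows '[[[-0.02, 0, 0.1], [0, 0, 0], 1.0], [[-0.02, 0, 0.2], [0, 0, 0], 1.0], [[-0.02, 0, 0.28], [0, 0, 0], 1.0], [[-0.02, 0, 0.3], [0, 0, 0], 1.0], [[-0.02, 0, 0.3], [0, 0, 0], 1.0], [[-0.02, 0, 0.3], [0, 0, 0], 1.0]]'

```text
time_s: 23.65
eef_pos: [529.3, -363.6, 12.0]
tcp_rot: [[1.0, -0.019, 0.0], [-0.019, -1.0, -0.0], [0.0, 0.0, -1.0]]
contact_force: [-0.3, 0.1, -2.0]
opening: 0.273
gripper_force: 30.0
```

>>> carry_out --rows '[[[0, 0, 0.02], [0, 0, 0], 1.0], [[0, 0, 0.04], [0, 0, 0], 1.0], [[0, 0, 0.06], [0, 0, 0], 1.0], [[0, 0, 0.06], [0, 0, 0], 1.0]]'

```text
time_s: 24.05
eef_pos: [529.2, -363.5, 9.3]
tcp_rot: [[1.0, -0.018, -0.0], [-0.018, -1.0, 0.0], [-0.0, -0.0, -1.0]]
contact_force: [-0.1, -0.0, -2.4]
opening: 0.268
gripper_force: 30.0
```

>>> carry_out --rows '[[[0, 0, 0.01], [0, 0, 0], 1.0], [[0, 0, 0.02], [0, 0, 0], 1.0], [[0, 0, 0.02], [0, 0, 0], 1.0]]'

```text
time_s: 24.35
eef_pos: [529.3, -363.6, 9.2]
tcp_rot: [[1.0, -0.018, 0.0], [-0.018, -1.0, -0.0], [0.0, 0.0, -1.0]]
contact_force: [-2.1, 1.2, 5.5]
opening: 0.276
gripper_force: 30.0
```

On the mat. Release (partly, to keep clear of the screwdriver), then rise.

>>> carry_out --rows '[[[0, 0, 0], [0, 0, 0], 0.5], [[0, 0, 0], [0, 0, 0], 0.5], [[0, 0, 0], [0, 0, 0], 0.5], [[0, 0, 0], [0, 0, 0], 0.45], [[0, 0, 0], [0, 0, 0], 0.45], [[0, 0, 0], [0, 0, 0], 0.45]]'

```text
time_s: 24.95
eef_pos: [529.2, -363.6, 8.6]
tcp_rot: [[1.0, -0.019, -0.0], [-0.019, -1.0, -0.0], [-0.0, 0.0, -1.0]]
contact_force: [0.3, 0.7, -0.3]
opening: 0.547
gripper_force: 0.0
```

>>> carry_out --rows '[[[0, 0, -0.3], [0, 0, 0], 0.45], [[0, 0, -1], [0, 0, 0], 0.45], [[0, 0, -2], [0, 0, 0], 0.45], [[0, 0, -3], [0, 0, 0], 0.45], [[0, 0, -4], [0, 0, 0], 0.45], [[-0.4, 0, -5], [0, 0, 0], 0.45], [[-0.4, 0, -5], [0, 0, 0], 0.45], [[-0.4, 0, -5], [0, 0, 0], 0.45]]'

```text
time_s: 25.75
eef_pos: [513.1, -363.3, 210.1]
tcp_rot: [[1.0, -0.019, 0.002], [-0.019, -1.0, -0.002], [0.002, 0.002, -1.0]]
contact_force: [0.5, 0.4, -0.1]
opening: 0.549
gripper_force: 0.0
```

Run:
```python
from h import *
img,W=cloud('wrist'); save('w7',img)
for t in ["bar","mat","screwdriver"]:
    for r in robot.regions_of("wrist",t)[:2]:
        print(t,round(r["score"],2),rect(W,r["pixels"]),rect(W,r["pixels"],30,45),img[r["pixels"]].mean(0).round())
img,W=cloud('top'); P=W.reshape(-1,3);P=P[~np.isnan(P[:,0])]-O
Q=np.c_[P@EX,P@EY,P[:,2]]
c=Q[(Q[:,2]>45)&(abs(Q[:,0])<15)&(Q[:,1]>-100)&(Q[:,1]<60)]
print(c[np.argsort(c[:,1])][:14].round(0))
a=img[180:250,230:330]; cv2.imwrite("pics/t7.png",cv2.resize(a[:,:,::-1],None,fx=6,fy=6))
```

```text
bar 0.86 (array([ 528.6, -363.7]), array([ 29.2, 119.2]), 87.8, array([34.6, 36. , 37.2]), 2716) (array([ 528.7, -362.7]), array([ 25.7, 118.8]), 89.4, array([34.7, 36. , 37.2]), 2682) [145. 142. 138.]
bar 0.74 (array([ 412. , -515.3]), array([45. , 98.7]), 62.3, array([ 6. , 30.3, 32.1]), 1692) (array([ 432.2, -516.4]), array([26.6, 61.7]), 62.7, array([30.3, 31.2, 32.3]), 902) [115.  65.  32.]
mat 0.7 (array([ 507.7, -327.6]), array([203. , 162.7]), 1.3, array([4.7, 6. , 7.3]), 17757) None [30. 28. 26.]
screwdriver 0.85 (array([ 488.7, -290.9]), array([ 68.2, 183.3]), 82.9, array([19.3, 28.3, 32. ]), 1937) (array([ 457.5, -268.4]), array([83.2, 17.2]), 2.1, array([30.1, 31. , 32.4]), 582) [171.  52.  46.]
[[  9.  38.  56.]
 [-13.  38.  50.]
 [ -3.  39.  49.]
 [  7.  39.  54.]
 [ -6.  39.  52.]
 [  4.  40.  52.]
 [ 13.  40.  56.]
 [-10.  40.  56.]
 [  1.  41.  53.]
 [ 10.  41.  57.]
 [-13.  41.  54.]
 [ -2.  42.  50.]
 [  7.  42.  55.]
 [ -5.  42.  51.]]
```

View pics/t7.png

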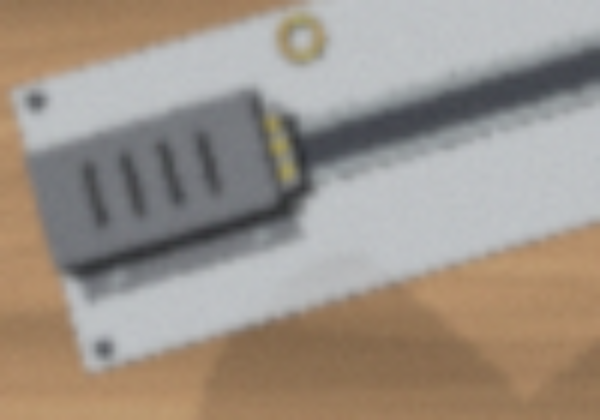

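View pics/w7.png

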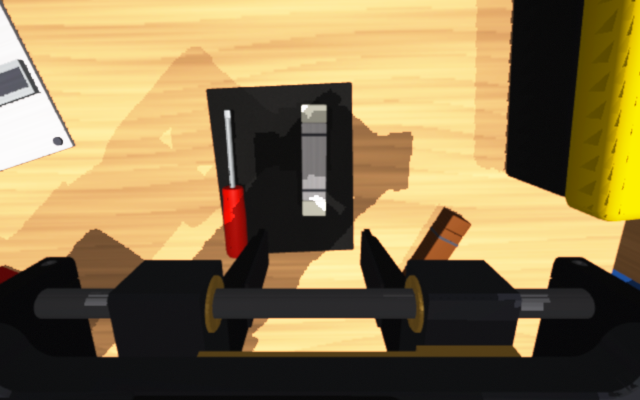

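The top picture shows the contactor straight in the hood mouth, its rear about 39 mm along (yellow terminals near pixel 280,150). The wrist picture shows the bar flat on the mat (near pixel 314,160), with the screwdriver untouched.

```bash
python3 -c "
from bench import robot
print(robot.close_job())"
```

```text
the job is handed in; nothing more can be done
None
```

I pushed the contactor onto the hidden stop with about 7 N total on the bar and withdrew slowly. It should still be touching the buffer, though that can't be seen inside the hood. The bar lies flat on its mat, and I handed the job in at about 26 s; no verdict came back.

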